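# Refile the graded spice jars

### The arm

A 6-joint arm with a two-finger parallel gripper is mounted at the origin on a cart in front of the work surface, level with it; the furniture and walls round the work are solid. World frame = base frame: x ahead of the robot, y to its left, z up, the work surface at z = 0. Lengths are in m, angles in rad, forces in N, time in s.
With the tool pointing down it reaches from about 0.4 to 0.925 m from the base axis. Payload 3.4 kg.
Tool frame: the origin (TCP) lies between the finger pads; the fingertips stand 11 mm ahead of it and the grasp point (between the pads) lies 8 mm behind it; z points along the fingers, x is the direction in which the jaws open and shut, and the axes are right-handed (so a half turn about z gives the same grasp; the last joint's range is limited). The gripper opens to 85 mm and grips with 20 to 120 N. Pads are 22 mm wide; open, the fingers measure 114 mm over their backs; the gripper's body (76 mm by 85 mm) begins 54 mm behind the grasp point. The pads swing forward as they close: fully open they stand 13 mm farther back than shut.
Start: joints at [-1.317, 0.307, 1.506, -0, 1.328, -0.073], TCP at [0.185, -0.545, 0.242] pointing down, gripper open.
Joint ranges: [-3.12, 3.12], [-1.05, 2.28], [0.14, 2.33], [-1.42, 4.57], [0.1, 2.73], [-2.68, 2.68]. Speed limits (rad/s): [2.57, 2.57, 3.14, 3.14, 3.14, 3.14].

### API

Orientations are given as a unit quaternion [x, y, z, w].
In Python, from station import read_state, snapshot, hand_in gives the robot as it stands.
- The arm moves only by the tool carry_out, never from a script. Its argument "commands" is text: rows parted by semicolons, each of 7 numbers parted by spaces: the finger opening in mm, from 0 to 85.4, then the shift along the tool's x, y, z in units of 30 mm (1.0 is 30 mm), then the turn, a rotation vector about the tool's x, y, z in units of 6 degrees (1.0 is 6 degrees). A call has 1 to 8 rows; each row shifts and turns the commanded pose from where the row before left it, along the tool's axes as they then stand; what a row does not reach is not made up. A row lasts 1/12 s, in which the tool goes at most 41.7 mm and 7.16 degrees, less where a joint would pass 70% of its speed; a pose out of reach is approached as far as the arm can. A call is refused whole if a number of a shift passes 1 or a number of a turn 1, either way. A call with a gripper value outside its range is refused whole. The fingers move at their own pace and stop on an object; "force" is the grip in N (left out, the last holds). Time passes only in rows, so rows that do not move let the fingers close. It gives the time, the measured TCP pose, the force and the opening at its end, in the units of the state.
- read_state(): the state, without advancing time (a new reading comes with each control period).
- snapshot(name): name is "side" or "top" or "wrist"; returns a dict with "image" (384x512x3 uint8, red, green, blue), "fx", "fy", "cx", "cy" (pixels), "D" ([k1, k2, p1, p2, k3] as OpenCV has them; the pictures are not rectified), "world_to_cam" (4x4, takes a point from world to camera coordinates). Camera axes: x right, y up, looking along -z (the intrinsics and any distortion apply to the point x, -y, -z); pixel columns grow to the right and rows downward; lengths in m; the calibration is good to about 2 mm. A picture is of the moment at which its call begins. There is no depth.
- hand_in(): hands the job in, once; it reports no verdict.
The state is a dict: "clock": time; "joints": joint angles; "qd": joint speeds; "effort": joint torques, N m; "position": TCP position; "tool_rot": TCP orientation; "contact_force": force on the tool from outside, world axes, zero at the start; "moment": the same for the moment, N m; "finger_gap": finger opening in m.
Only numpy, scipy, OpenCV 4.12 (cv2) and the standard library are available. Lean on these libraries where they do the work, as an engineer would, in place of code of your own. Each camera call takes 0.05 s, during which the arm holds its last target. There are 200 camera calls.

### The job

Put the jars of the set that stand about on the worktop back into the spice rack, so that the whole row steps down in height from the tallest jar at the fixed head board to the shortest at the sliding stop; the row is packed, so make room for each one by pushing its neighbours apart, and if two jars in the row have been swapped, put them right. In the end all jars stand upright in the lane and the row is closed up without gaps, the sliding stop pushed snugly against the shortest jar; leave the egg timer, the pepper mill and the garlic where they are.

Things in the scene. Friction and masses are not known exactly. Their poses are not given: they have to be found in the camera images.
- rack: Pale wood spice rack, fixed: base 76 x 344 x 12 mm. Origin: centre of its underside, on the worktop; y along the row towards the fixed head board (robot's left), x across it, away from the robot, z up. Jars stand on the base's top (z 12 mm) at x = 0 in a lane 46 mm wide between two 6 mm steel rails (x = +-26, z = 28 mm). A 40 mm high end piece closes the other end at y = -164 mm.
- row_head (a point): Foot of the head board's inner face, centre of the lane, on the base's top (rack frame 0, 160, 12 mm); the row starts here. Head board 12 mm thick, 87 mm high. Before the rack, at x = -80 to -100 mm, a jar can be put down; the worktop ends beyond x = -125 mm. A tall cupboard stands left of the rack; a wall cupboard 0.47 m up begins 75 mm behind the row, its door handle 35 mm nearer.
- stop (a joint): Sliding end stop of the rack, a wooden plate that runs along the rails with about 1.5 N of friction and stays where it is left. Value: clear length of the row in m, from the head board's inner face to the stop's face; 0 to 0.311; grows as the stop is slid away from the head board.
- stop_face (a point): Centre of the stop's face towards the jars, 30 mm above the worktop. The plate is 12 mm thick behind it (away from the jars), 44 mm wide across the row and 13 to 63 mm above the worktop.
- stop_grip (a point): Middle of the stop's grip tab, 85 mm above the worktop: the tab is 12 mm thick along the row, 30 mm wide across it and reaches from 60 to 100 mm above the worktop. Take it across the row, as the jars.
- jar_1: Jar no. 1 of the graded set by height (tallest): white stoneware with a weighted foot and a flat wooden lid, 120 mm high; round foot 40 mm in diameter and 20 mm high, straight sides and lid 37 mm in diameter above it. Origin: centre of the underside, z up. In the row at the start.
- jar_2: Jar no. 2 of the graded set by height (no. 1 is the tallest, no. 8 the shortest): white stoneware with a weighted foot and a flat wooden lid, 112 mm high; round foot 40 mm in diameter and 20 mm high, straight sides and lid 37 mm in diameter above it. Origin: centre of the underside, z up. If present it starts on the worktop between the rack and the robot; absent in some starts.
- jar_3: Jar no. 3 of the graded set by height (no. 1 is the tallest, no. 8 the shortest): white stoneware with a weighted foot and a flat wooden lid, 104 mm high; round foot 40 mm in diameter and 20 mm high, straight sides and lid 37 mm in diameter above it. Origin: centre of the underside, z up. If present it starts on the worktop between the rack and the robot; absent in some starts.
- jar_4: Jar no. 4 of the graded set by height (no. 1 is the tallest, no. 8 the shortest): white stoneware with a weighted foot and a flat wooden lid, 96 mm high; round foot 40 mm in diameter and 20 mm high, straight sides and lid 37 mm in diameter above it. Origin: centre of the underside, z up. In the row at the start (4 and 5 sometimes swapped).
- jar_5: Jar no. 5 of the graded set by height (no. 1 is the tallest, no. 8 the shortest): white stoneware with a weighted foot and a flat wooden lid, 88 mm high; round foot 40 mm in diameter and 20 mm high, straight sides and lid 37 mm in diameter above it. Origin: centre of the underside, z up. In the row at the start (4 and 5 sometimes swapped).
- jar_6: Jar no. 6 of the graded set by height (no. 1 is the tallest, no. 8 the shortest): white stoneware with a weighted foot and a flat wooden lid, 80 mm high; round foot 40 mm in diameter and 20 mm high, straight sides and lid 37 mm in diameter above it. Origin: centre of the underside, z up. If present it starts on the worktop between the rack and the robot; absent in some starts.
- jar_7: Jar no. 7 of the graded set by height (no. 1 is the tallest, no. 8 the shortest): white stoneware with a weighted foot and a flat wooden lid, 72 mm high; round foot 40 mm in diameter and 20 mm high, straight sides and lid 37 mm in diameter above it. Origin: centre of the underside, z up. If present it starts on the worktop between the rack and the robot; absent in some starts.
- jar_8: Jar no. 8 of the graded set by height (shortest): white stoneware with a weighted foot and a flat wooden lid, 64 mm high; round foot 40 mm in diameter and 20 mm high, straight sides and lid 37 mm in diameter above it. Origin: centre of the underside, z up. In the row at the start.
- egg_timer: Bystander: round white and red egg timer, 63 mm wide, 39 mm high, between the rack's right end and the hob. Origin: centre of its underside.
- pepper_mill: Bystander: dark wooden pepper mill, 58 mm wide, 170 mm high, behind the rack. Origin: centre of its underside.
- garlic: Bystander: garlic bulb, 60 mm wide, 59 mm high, behind the rack's right end. Origin: centre of its underside.

How it is judged:
At the end, for the whole second after the job is handed in: All jars present stand upright (0.06 rad) and at rest on the rack's base within 8 mm of the lane's centre line, in order of height, tallest first; neighbours' axes under 46 mm apart, tallest's axis under 26 mm from the head board, shortest's under 26 mm from the stop's face (x of jar_1 in the frame of rack between -0.008 and 0.008 m and z of jar_1 in the frame of rack between 0.007 and 0.017 m and angle between each of jar_1, jar_2, jar_3, jar_4, jar_5, jar_6, jar_7, jar_8's own z axis and vertical below 0.06 rad and linear speed of each of jar_1, jar_2, jar_3, jar_4, jar_5, jar_6, jar_7, jar_8 below 0.02 m/s and x of jar_2 in the frame of rack between -0.008 and 0.008 m and z of jar_2 in the frame of rack between 0.007 and 0.017 m and x of jar_3 in the frame of rack between -0.008 and 0.008 m and z of jar_3 in the frame of rack between 0.007 and 0.017 m and x of jar_4 in the frame of rack between -0.008 and 0.008 m and z of jar_4 in the frame of rack between 0.007 and 0.017 m and x of jar_5 in the frame of rack between -0.008 and 0.008 m and z of jar_5 in the frame of rack between 0.007 and 0.017 m and x of jar_6 in the frame of rack between -0.008 and 0.008 m and z of jar_6 in the frame of rack between 0.007 and 0.017 m and x of jar_7 in the frame of rack between -0.008 and 0.008 m and z of jar_7 in the frame of rack between 0.007 and 0.017 m and x of jar_8 in the frame of rack between -0.008 and 0.008 m and z of jar_8 in the frame of rack between 0.007 and 0.017 m and horizontal distance between jar_1 and jar_2 below 0.046 m and horizontal distance between any of jar_2, jar_1 and jar_3 below 0.046 m and horizontal distance between any of jar_3, jar_2, jar_1 and jar_4 below 0.046 m and horizontal distance between jar_4 and jar_5 below 0.046 m and horizontal distance between jar_5 and jar_6 below 0.046 m and horizontal distance between any of jar_6, jar_5 and jar_7 below 0.046 m and horizontal distance between any of jar_7, jar_6, jar_5 and jar_8 below 0.046 m and horizontal distance between row_head and jar_1 below 0.026 m and horizontal distance between stop_face and jar_8 below 0.026 m); the robot touches nothing.
It fails at once if the egg timer is shifted more than 3 cm (distance of egg_timer from where it was at the start of the episode above 0.03 m).
It fails at once if the pepper mill is shifted more than 3 cm (distance of pepper_mill from where it was at the start of the episode above 0.03 m).
It fails at once if the garlic bulb is shifted more than 3 cm (distance of garlic from where it was at the start of the episode above 0.03 m).
Of jar_2, jar_3, jar_6, jar_7 only 2 to 3 are there at a start; the rules pass over those that are not, and their reading is None.
At some moment in a run one of jar_2, jar_3, jar_6, jar_7 may be knocked a few centimetres aside while the robot is not near it.
It also fails if it takes over 210 s, if anything falls off the work surface, if the arm or the gripper's body presses on something with over 40 N, if the wrist force passes 120 N, or if a joint passes its speed limit or range.

## Working session

There is one attempt and no reset: what is moved stays moved. The work goes in short steps, Python scripts to look and compute and a tool call to move; the robot and the scene stay as the last step left them, time stands still between calls to the robot, and variables do not carry over. Pictures are saved under pics/ and viewed, about 12 in all and at most 16, crops included, and the job is handed in when it is done.

Besides the shell and the picture viewer there is one more tool, called after "Call:" as name(argument=value, ...) on one line, values as JSON. carry_out: Moves the arm, as the interface text tells. Its arguments: {"type":"object","properties":{"commands":{"type":"string"},"force":{"type":"number"}},"required":["commands"]}

```bash
mkdir -p pics; ls; python3 - <<'E'
from station import *
import cv2
s=read_state(); print(s)
for n in("side","top"):
    d=snapshot(n); cv2.imwrite(f"pics/{n}0.png",d["image"][:,:,::-1])
    print(n,d["fx"],d["fy"],d["cx"],d["cy"],d["D"],d["world_to_cam"])
E
```

```text
pics
{'clock': 0.0, 'joints': array([-1.31753143e+00,  3.07575809e-01,  1.50770986e+00, -4.83627567e-06,
        1.32840157e+00, -7.35384921e-02]), 'qd': array([-0.00088968,  0.00181068,  0.00039581,  0.00058368, -0.00024937,
       -0.00119656]), 'effort': array([ 7.01690915e-04, -4.57551241e+01, -2.51918972e+01,  1.53654064e-04,
        1.35083921e-02, -2.11450049e-05]), 'position': array([ 0.18436399, -0.54390605,  0.24136566]), 'tool_rot': array([ 8.12716711e-01, -5.82658091e-01, -8.05520858e-04, -6.69298580e-04]), 'contact_force': array([ 0.03087923, -0.1408234 , -0.20394816]), 'moment': array([ 0.0332379 ,  0.02232902, -0.00016726]), 'finger_gap': 0.08526607845764972}
side 386.4376861353812 386.4376861353812 254.89928259916366 193.02156352559436 [-0.11870376  0.          0.          0.          0.        ] [[ 0.96997145 -0.24264976 -0.01662781 -0.54692923]
 [ 0.15927563  0.58204772  0.79740311 -0.11398609]
 [-0.1838115  -0.77610666  0.60321786 -0.82859759]
 [ 0.          0.          0.          1.        ]]
top 490.6399445956336 490.6399445956336 252.04744719675418 185.39446951870724 [-0.19551117  0.          0.          0.          0.        ] [[-1.06404701e-03 -9.99999434e-01  4.44428670e-06 -3.53562061e-02]
 [ 9.92792227e-01 -1.05584558e-03  1.19843561e-01 -5.47334122e-01]
 [-1.19843488e-01  1.31931436e-04  9.92792788e-01 -1.01253788e+00]
 [ 0.00000000e+00  0.00000000e+00  0.00000000e+00  1.00000000e+00]]
```

View pics/top0.png

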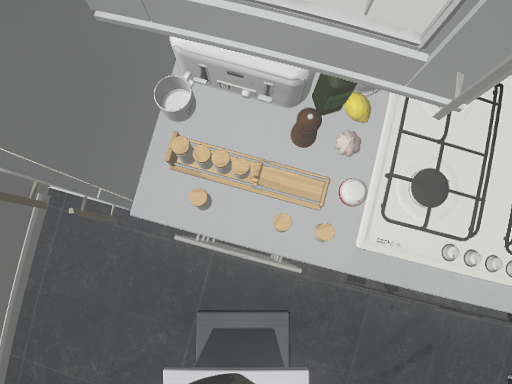

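View pics/side0.png

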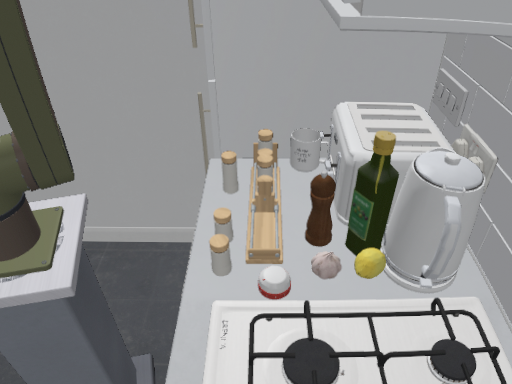

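```bash
cat > h.py <<'E'
import numpy as np, cv2
from station import *
F=np.diag([1,-1,-1.])
def K(d): return np.array([[d["fx"],0,d["cx"]],[0,d["fy"],d["cy"]],[0,0,1.]])
def proj(d,P):
    T=np.array(d["world_to_cam"]); P=np.atleast_2d(P).astype(float)
    c=(P@T[:3,:3].T+T[:3,3])@F
    return cv2.projectPoints(c,np.zeros(3),np.zeros(3),K(d),np.array(d["D"]))[0][:,0]
def ray(d,uv):
    T=np.array(d["world_to_cam"]); R=T[:3,:3]
    n=cv2.undistortPoints(np.array(uv,float).reshape(-1,1,2),K(d),np.array(d["D"]))[:,0]
    v=(np.c_[n,np.ones(len(n))]@F)@R
    return -R.T@T[:3,3],v
def onz(d,uv,z):
    o,v=ray(d,uv); z=np.broadcast_to(z,len(v)); return o+v*((z-o[2])/v[:,2])[:,None]
def tri(d1,u1,d2,u2):
    o1,v1=ray(d1,[u1]);o2,v2=ray(d2,[u2]);v1=v1[0]/np.linalg.norm(v1);v2=v2[0]/np.linalg.norm(v2)
    s=np.linalg.lstsq(np.c_[v1,-v2],o2-o1,rcond=None)[0]
    a,b=o1+s[0]*v1,o2+s[1]*v2
    return (a+b)/2,np.linalg.norm(a-b)
def save(im,name,x0,y0,x1,y1,k):
    cv2.imwrite(name,cv2.resize(im[y0:y1,x0:x1,::-1],None,fx=k,fy=k,interpolation=cv2.INTER_CUBIC))
E
python3 - <<'E'
from h import *
t=snapshot("top");s=snapshot("side")
save(t["image"],"pics/t1.png",155,125,355,250,4)
save(s["image"],"pics/s1.png",190,120,300,290,3.5)
for n,d,(x0,y0,x1,y1) in(("top",t,(155,125,355,250)),("side",s,(190,120,300,290))):
    im=d["image"][y0:y1,x0:x1]; h=cv2.cvtColor(im,cv2.COLOR_RGB2HSV)
    m=cv2.inRange(h,(8,70,90),(25,255,255))
    k,l,st,c=cv2.connectedComponentsWithStats(m)
    for i in range(1,k):
        if st[i,4]>25: print(n,st[i]+[x0,y0,0,0,0],c[i]+[x0,y0])
E
```

```text
top [291 125  19  21 147] [296.9047619  133.23129252]
top [ 165  132  165   78 3900] [252.27538462 172.80153846]
top [205 167  14   7  38] [211.55263158 170.13157895]
top [223 171  14   8  39] [229.58974359 174.8974359 ]
top [190 188  17  18 243] [197.98353909 196.68312757]
top [274 214  17  17 223] [282.28699552 221.65022422]
top [317 224  18  17 230] [325.43913043 231.52173913]
side [259 129  14  12 142] [265.18309859 134.65492958]
side [254 143  24  25 417] [265.03597122 155.57793765]
side [222 151  14  13 152] [228.5        157.07894737]
side [ 246  167   37   97 2228] [264.41382406 222.40394973]
side [214 208  17  16 215] [222.10232558 215.53023256]
side [210 235  19  18 273] [218.89010989 243.22710623]
```

View pics/t1.png

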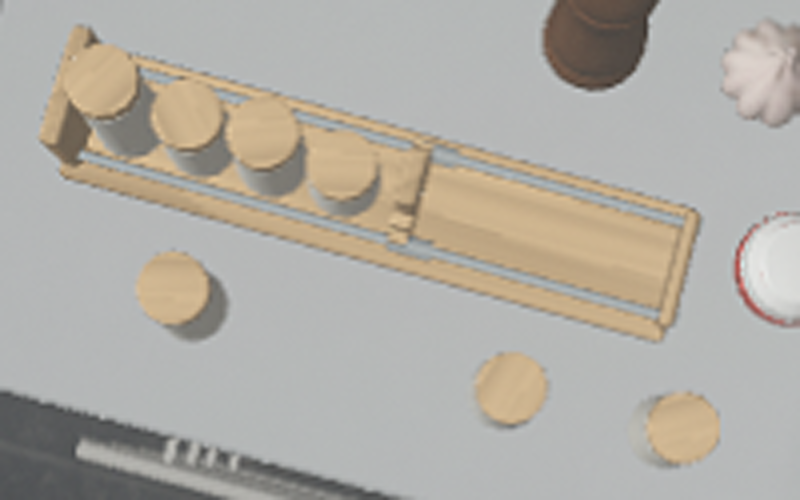

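View pics/s1.png

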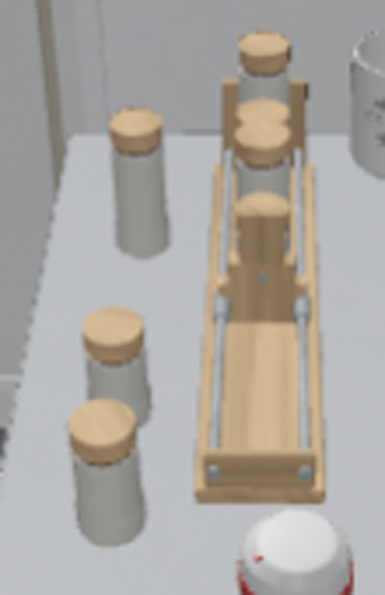

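```bash
python3 - <<'E'
from h import *
np.set_printoptions(precision=4,suppress=True)
t=snapshot("top");s=snapshot("side")
T=lambda x,y:(155+(x+.5)/4-.5,125+(y+.5)/4-.5); S=lambda x,y:(190+x/3.5-.4,120+y/3.5-.4)
for a,b in (((173,288),(136,120)),((511,388),(113,325)),((683,427),(103,418))): print("loose",*tri(t,T(*a),s,S(*b)))
print("corner side",onz(s,[S(197,500),S(324,500)],0))
print("corner top z0/12",onz(t,[T(662,340),T(60,178)],0),onz(t,[T(660,330),T(62,166)],.012))
print("endpiece/rack far right corner", onz(t,[T(698,212)],.04))
pts=[(100,80),(188,115),(264,131),(341,165)]
for p in pts: print("row",[onz(t,[T(*p)],.012+h/1000)[0][:2] for h in (120,96,88,64)])
print("tab top",onz(t,[T(402,195)],.1), "headtop",onz(t,[T(80,28),T(43,140)],.099))
print("row1 tri",tri(t,T(100,80),s,S(263,45)),"row3",tri(t,T(264,131),s,S(262,137)))
E
```

```text
loose [0.5176 0.0715 0.1038] 0.0023228399499646804
loose [ 0.4693 -0.0978  0.0701] 0.0020291814466338346
loose [ 0.4489 -0.1843  0.0798] 0.00227999477992082
corner side [[ 0.4995 -0.1823  0.    ]
 [ 0.5703 -0.2012  0.    ]]
corner top z0/12 [[ 0.4975 -0.1853  0.    ]
 [ 0.5878  0.147   0.    ]] [[ 0.5021 -0.1826  0.012 ]
 [ 0.5927  0.144   0.012 ]]
endpiece/rack far right corner [[ 0.5629 -0.2002  0.04  ]]
row [array([0.6159, 0.1058]), array([0.6209, 0.1094]), array([0.6225, 0.1106]), array([0.6275, 0.1142])]
row [array([0.5983, 0.0623]), array([0.6028, 0.0648]), array([0.6043, 0.0656]), array([0.6088, 0.0681])]
row [array([0.5903, 0.0251]), array([0.5946, 0.0266]), array([0.596 , 0.0272]), array([0.6003, 0.0287])]
row [array([ 0.5735, -0.0124]), array([ 0.5773, -0.0118]), array([ 0.5786, -0.0116]), array([ 0.5825, -0.011 ])]
tab top [[ 0.5634 -0.0421  0.1   ]] headtop [[0.6498 0.1217 0.099 ]
 [0.592  0.1392 0.099 ]]
row1 tri (array([0.6171, 0.1062, 0.1287]), np.float64(0.000990892332958309)) row3 (array([0.5952, 0.0269, 0.1042]), np.float64(8.874453026374583e-06))
```

```bash
cat >> h.py <<'E'
from scipy.spatial.transform import Rotation as Rn
XR=np.array([.9650,-.2623,0]);YR=np.array([.2623,.9650,0]);C=np.array([.5793,-.0292,0])
def w(x,y,z): return C+x*XR+y*YR+np.array([0,0,z])
def r(p): q=np.asarray(p)-C; return np.array([q@XR,q@YR,q[2]])
def pose(tgt=None):
    s=read_state(); R=Rn.from_quat(s["tool_rot"]); Rd=Rn.from_matrix(np.c_[XR,-YR,[0,0,-1]])
    print("t",round(s["clock"],2),"rack mm",(r(s["position"])*1e3).round(1),"gap",round(s["finger_gap"]*1e3,1),"F",np.round(s["contact_force"],1),"turn units",np.degrees((R.inv()*Rd).as_rotvec()).round(2)/6)
    if tgt is not None: print("shift units",(R.inv().apply(w(*tgt)-s["position"])/.03).round(2))
E
python3 - <<'E'
from h import *
np.set_printoptions(precision=4,suppress=True)
t=snapshot("top");s=snapshot("side")
for n,h2,h3 in(("swapped",88,96),("ordered",96,88)):
    P=[w(0,.1,.012+h2/1e3),w(0,.06,.012+h3/1e3)]
    print(n,"top",(proj(t,P)-[155,125])*4,"side",(proj(s,P)-[190,120])*3.5)
print("jar1,8 top/side",(proj(t,[w(0,.14,.132),w(0,.02,.076)])-[155,125])*4,(proj(s,[w(0,.14,.132),w(0,.02,.076)])-[190,120])*3.5)
for p in ((.0,-.006,.1),): print("tab",(proj(t,w(*p))-[155,125])*4,(proj(s,w(*p))-[190,120])*3.5)
for p in ((.5176,.0715,0),(.4693,-.0978,0),(.4489,-.1843,0)): print("loose rack",r(p))
pose((0,-.006,.2))
E
```

```text
swapped top [[183.1612 111.0887]
 [258.3913 128.556 ]] side [[259.6488 108.6497]
 [259.57   129.3719]]
ordered top [[181.5116 108.1206]
 [259.4324 131.3708]] side [[259.6178  98.6221]
 [259.6011 139.6069]]
jar1,8 top/side [[ 98.3066  78.2524]
 [337.3973 159.5453]] [[259.5611  39.9505]
 [259.6338 203.5443]]
tab [[386.2318 165.197 ]] [[259.5039 195.8835]]
loose rack [-0.086  0.081  0.   ]
loose rack [-0.0882 -0.0951  0.    ]
loose rack [-0.0852 -0.1839  0.    ]
t 0.4 rack mm [-245.8 -600.8  242.2] gap 85.1 F [-0.4  0.2 -0.4] turn units [-0.0017  0.0033 -9.345 ]
shift units [-11.88 -17.86   1.41]
```

Call:
carry_out(commands="85 0 0 0 0 0 -1;85 0 0 0 0 0 -1;85 0 0 0 0 0 -1;85 0 0 0 0 0 -1;85 0 0 0 0 0 -1;85 0 0 0 0 0 -1;85 0 0 0 0 0 -1;85 0 0 0 0 0 -1")

```text
clock: 1.07
position: [0.1846, -0.5445, 0.2423]
tool_rot: [0.98, -0.199, -0.0, -0.0]
contact_force: [0.4, -0.5, -0.4]
finger_gap: 0.0849
```

Call:
carry_out(commands="60 0 0 0 0 0 -0.68;60 0 0 0 0 0 -0.67;60 0 0 0 0 0 0", force=30)

```text
clock: 1.32
position: [0.1846, -0.5445, 0.2423]
tool_rot: [0.991, -0.131, 0.0, -0.0]
contact_force: [-0.2, -0.0, -0.3]
finger_gap: 0.0602
```

```bash
python3 -c "
from h import *
pose((0,-.006,.2))"
```

```text
t 1.32 rack mm [-245.7 -600.8  242.3] gap 60.2 F [-0.2 -0.  -0.3] turn units [-0.         -0.          0.02166667]
shift units [  8.24 -19.81   1.41]
```

Call:
carry_out(commands="60 .412 -.99 .07 0 0 0;60 .412 -.99 .07 0 0 0;60 .412 -.99 .07 0 0 0;60 .412 -.99 .07 0 0 0;60 .412 -.99 .07 0 0 0;60 .412 -.99 .07 0 0 0;60 .412 -.99 .07 0 0 0;60 .412 -.99 .07 0 0 0")

```text
clock: 1.98
position: [0.3429, -0.3399, 0.2256]
tool_rot: [0.991, -0.133, 0.0, 0.0]
contact_force: [0.6, 0.5, 0.1]
finger_gap: 0.0601
```

Call:
carry_out(commands="60 .412 -.99 .07 0 0 0;60 .412 -.99 .07 0 0 0;60 .412 -.99 .07 0 0 0;60 .412 -.99 .07 0 0 0;60 .412 -.99 .07 0 0 0;60 .412 -.99 .07 0 0 0;60 .412 -.99 .07 0 0 0;60 .412 -.99 .07 0 0 0")

```text
clock: 2.65
position: [0.5007, -0.1363, 0.2088]
tool_rot: [0.991, -0.133, 0.0, 0.0]
contact_force: [-0.6, -0.6, 0.0]
finger_gap: 0.06
```

Call:
carry_out(commands="60 .412 -.99 .07 0 0 0;60 .412 -.99 .07 0 0 0;60 .412 -.99 .07 0 0 0;60 .412 -.99 .07 0 0 0;60 0 0 0 0 0 0;60 0 0 0 0 0 0")

```text
clock: 3.15
position: [0.5795, -0.0346, 0.1999]
tool_rot: [0.991, -0.131, -0.0, 0.0]
contact_force: [-0.3, -0.9, -0.3]
finger_gap: 0.0596
```

```bash
python3 -c "
from h import *
pose((0,-.006,.1))
d=snapshot('wrist');print(d['fx'],d['cx'],d['cy'],d['D'])
im=d['image'].copy()
for y in (.14,.1,.06,.02,-.006):
  h={.14:.132,.1:.1,.06:.108,.02:.076,-.006:.1}[y]
  p=proj(d,w(0,y,h))[0];print(y,p)
  if abs(p).max()<600: cv2.circle(im,tuple(int(v) for v in p),3,(255,0,0),-1)
save(im,'pics/w1.png',0,0,512,384,1.5)
"
```

```text
t 3.15 rack mm [  1.6  -5.1 199.9] gap 59.6 F [-0.3 -0.9 -0.3] turn units [0.00166667 0.00166667 0.01833333]
shift units [-0.05  0.03  3.33]
312.080019365376 256.57607111682387 186.7235444702286 [-0.00546355  0.          0.          0.          0.        ]
0.14 [253.08462796 -42.49334343]
0.1 [253.7083071   45.24499887]
0.06 [253.70773891 106.29209704]
0.02 [254.12134557 154.29557959]
-0.006 [253.94184251 193.12802378]
```

View pics/w1.png

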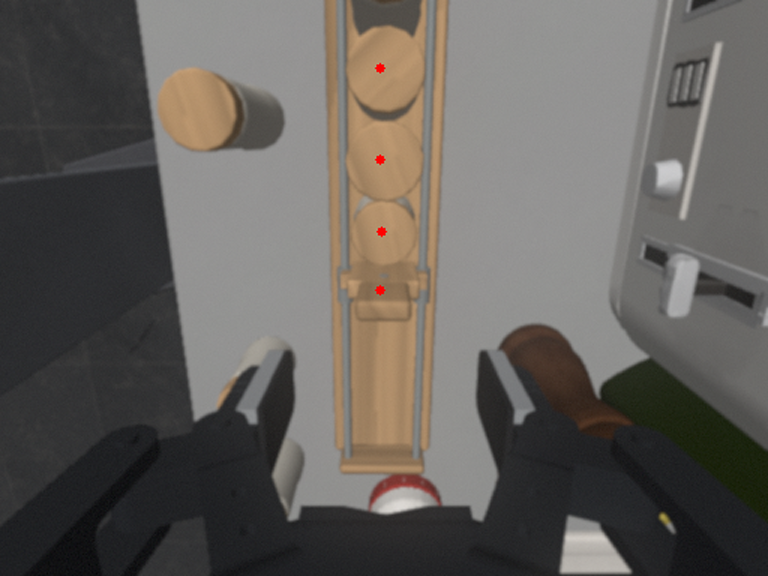

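```bash
python3 -c "
from h import *
np.set_printoptions(precision=1,suppress=True)
d=snapshot('wrist')
q=lambda x,y:((x+.5)/1.5-.5,(y+.5)/1.5-.5)
for n,p,z in (('tab',(384,308),.1),('tabL',(357,308),.1),('tabR',(411,308),.1),('plate face',(384,264),.063),('plate back',(384,297),.063),('lid8',(383,232),.076),('lid4',(384,160),.108),('lid5',(385,68),.1),('railL',(344,200),.028),('railR',(426,200),.028)): print(n,r(onz(d,[q(*p)],z)[0])*1e3)
print('cam',r(ray(d,[(1,1)])[0])*1e3)
"
```

```text
tab [  0.8 -17.3 100. ]
tabL [-13.4 -17.3 100. ]
tabR [ 15.  -17.3 100. ]
plate face [ 0.7 -3.2 63. ]
plate back [  0.7 -23.9  63. ]
lid8 [ 0.2 18.6 76. ]
lid4 [  0.9  58.6 108. ]
lid5 [  1.3  98.8 100. ]
railL [-25.1  30.   28. ]
railR [27.7 30.  28. ]
cam [  1.5  68.7 331.3]
```

Call:
carry_out(commands="60 0 .4 .8 0 0 0;60 0 0 .9 0 0 0;60 0 0 .9 0 0 0;60 0 0 .9 0 0 0;60 0 0 .56 0 0 0;25 0 0 0 0 0 0;25 0 0 0 0 0 0;25 0 0 0 0 0 0", force=40)

```text
clock: 3.92
position: [0.5746, -0.0484, 0.0793]
tool_rot: [0.991, -0.133, -0.001, 0.0]
contact_force: [-0.4, -0.8, -10.0]
finger_gap: 0.0293
```

Call:
carry_out(commands="25 0 0 0 0 0 0;25 0 0 0 0 0 0;25 0 .3 0 0 0 0;25 0 .5 0 0 0 0")

```text
clock: 4.25
position: [0.5688, -0.0693, 0.0792]
tool_rot: [0.991, -0.132, -0.0, -0.001]
contact_force: [-4.4, 3.8, -0.8]
finger_gap: 0.0293
```

```bash
python3 -c "
from h import *
pose()"
```

```text
t 4.25 rack mm [  0.4 -41.4  79.2] gap 29.3 F [-4.4  3.8 -0.8] turn units [-0.01833333  0.005       0.015     ]
```

Call:
carry_out(commands="25 0 .95 0 0 0 0;25 0 .95 0 0 0 0;25 0 .95 0 0 0 0;25 0 .9 0 0 0 0;25 0 .15 0 0 0 0;60 0 0 0 0 0 0;60 0 0 0 0 0 0;60 0 0 0 0 0 0")

```text
clock: 4.92
position: [0.54, -0.1848, 0.0797]
tool_rot: [0.991, -0.132, 0.002, 0.001]
contact_force: [0.1, 0.4, -0.9]
finger_gap: 0.0596
```

```bash
python3 -c "
from h import *
pose((.001,.0186,.058))"
```

```text
t 4.92 rack mm [   2.9 -160.4   79.7] gap 59.6 F [ 0.1  0.4 -0.9] turn units [ 0.01       -0.03666667  0.00666667]
shift units [-0.06 -5.97  0.72]
```

Call:
carry_out(commands="60 0 0 -1 0 0 0;60 0 -1 0 0 0 0;60 0 -1 0 0 0 0;60 0 -1 0 0 0 0;60 0 -1 0 0 0 0;60 0 -1 0 0 0 0;60 0 -.95 0 0 0 0;60 0 0 0 0 0 0")

```text
clock: 5.58
position: [0.5879, -0.0067, 0.1094]
tool_rot: [0.992, -0.13, 0.002, -0.001]
contact_force: [-0.2, 0.2, -0.7]
finger_gap: 0.0598
```

```bash
python3 -c "
from h import *
pose((.001,.0186,.058))"
```

```text
t 5.58 rack mm [  2.4  24.  109.4] gap 59.8 F [-0.2  0.2 -0.7] turn units [-0.025      -0.035       0.04833333]
shift units [-0.05  0.18  1.71]
```

Call:
carry_out(commands="60 -.05 .18 .9 0 0 0;60 0 0 .8 0 0 0;60 0 0 0 0 0 0;30 0 0 0 0 0 0;30 0 0 0 0 0 0;30 0 0 0 0 0 0;30 0 0 0 0 0 0")

```text
clock: 6.17
position: [0.5836, -0.0166, 0.0589]
tool_rot: [0.991, -0.132, 0.001, -0.0]
contact_force: [-0.0, 1.0, -1.0]
finger_gap: 0.0358
```

```bash
python3 -c "
from h import *
pose((.001,-.121,.061))"
```

```text
t 6.17 rack mm [ 0.8 13.3 58.9] gap 35.8 F [-0.  1. -1.] turn units [-0.00333333 -0.02666667  0.00333333]
shift units [ 0.    4.48 -0.07]
```

Call:
carry_out(commands="30 0 0 -.17 0 0 0;30 0 .9 0 0 0 0;30 0 .9 0 0 0 0;30 0 .9 0 0 0 0;30 0 .9 0 0 0 0;30 0 .6 0 0 0 0;30 0 .4 0 0 0 0;30 0 0 0 0 0 0")

```text
clock: 6.83
position: [0.5462, -0.1517, 0.0634]
tool_rot: [0.991, -0.133, 0.001, 0.0]
contact_force: [0.1, 1.4, -2.0]
finger_gap: 0.0358
```

```bash
python3 -c "
from h import *
pose((.001,-.126,.059))"
```

```text
t 6.83 rack mm [   0.2 -126.9   63.4] gap 35.8 F [ 0.1  1.4 -2. ] turn units [ 0.00666667 -0.01333333 -0.01833333]
shift units [ 0.03 -0.03  0.15]
```

Call:
carry_out(commands="30 0 0 .15 0 0 0;30 0 0 0 0 0 0;60 0 0 0 0 0 0;60 0 0 0 0 0 0;60 0 0 -.9 0 0 0;60 0 -.8 -.6 0 0 0;60 0 -1 0 0 0 0;60 0 -1 0 0 0 0")

```text
clock: 7.5
position: [0.5696, -0.0672, 0.1045]
tool_rot: [0.991, -0.133, 0.001, -0.0]
contact_force: [1.5, -0.3, -1.2]
finger_gap: 0.0601
```

Call:
carry_out(commands="60 0 -1 0 0 0 0;60 0 -1 0 0 0 0;60 0 -1 0 0 0 0;60 0 -.3 0 0 0 0;60 0 0 0 0 0 0;60 0 0 0 0 0 0")

```text
clock: 8.0
position: [0.5937, 0.0279, 0.1028]
tool_rot: [0.991, -0.131, -0.0, 0.0]
contact_force: [-0.1, -0.1, 0.3]
finger_gap: 0.0599
```

```bash
python3 -c "
from h import *
pose((.001,.0586,.08))
np.set_printoptions(precision=1,suppress=True)
d=snapshot('wrist');im=d['image'];save(im,'pics/w2.png',0,0,512,384,1.5)
t=snapshot('top');save(t['image'],'pics/t2.png',155,115,355,250,4)
"
```

```text
t 8.0 rack mm [ -1.   58.8 102.8] gap 59.9 F [-0.1 -0.1  0.3] turn units [0.00833333 0.00833333 0.02833333]
shift units [0.07 0.01 0.76]
```

View pics/w2.png

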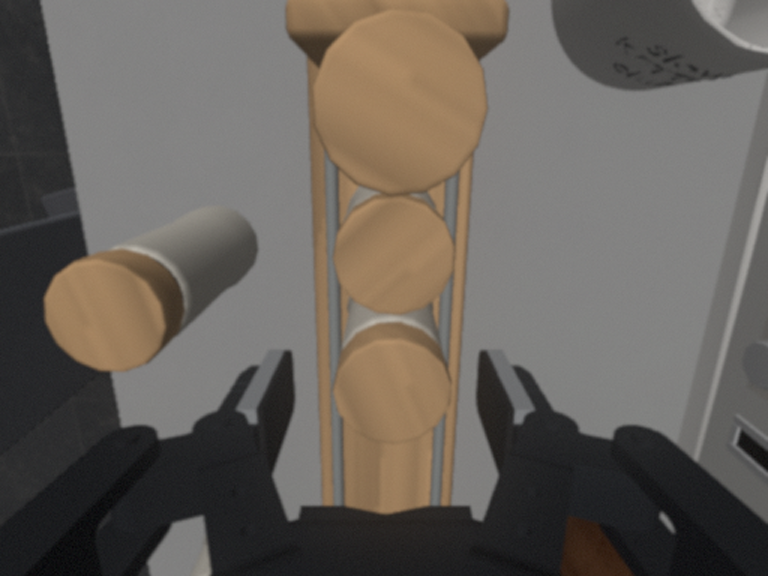

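```bash
python3 -c "
from h import *
np.set_printoptions(precision=1,suppress=True)
d=snapshot('wrist')
q=lambda x,y:((x+.5)/1.5-.5,(y+.5)/1.5-.5)
for y in (.0988,.0586):
  for h in (96,88):
    p=proj(d,[w(.001-.0185,y,.012+h/1e3),w(.001+.0185,y,.012+h/1e3)]);print(y,h,'width',(p[1,0]-p[0,0])*1.5)
for n,p in (('lid1',(401,103)),('lid2',(394,253)),('lid3',(392,380))):
  for h in (120,96,88): print(n,h,r(onz(d,[q(*p)],.012+h/1e3)[0])*1e3)
print('jar3',r(onz(d,[q(106,308)],.104)[0])*1e3)
"
```

```text
0.0988 96 width 132.74853549402684
0.0988 88 width 125.39661254921181
0.0586 96 width 121.73080360863969
0.0586 88 width 115.52677364064127
lid1 120 [  3.  139.2 132. ]
lid1 96 [  3.7 140.7 108. ]
lid1 88 [  4.  141.2 100. ]
lid2 120 [  1.7 107.6 132. ]
lid2 96 [  2.1 101.8 108. ]
lid2 88 [  2.3  99.8 100. ]
lid3 120 [  1.3  75.8 132. ]
lid3 96 [  1.7  62.4 108. ]
lid3 88 [  1.9  58.  100. ]
jar3 [-83.2  84.1 104. ]
```

Call:
carry_out(commands="60 .07 .0 .76 0 0 0;60 0 0 0 0 0 0;30 0 0 0 0 0 0;30 0 0 0 0 0 0;30 0 0 0 0 0 0;30 0 0 -.1 0 0 0;30 0 .27 0 0 0 0;30 0 0 0 0 0 0")

```text
clock: 8.82
position: [0.594, 0.0177, 0.0839]
tool_rot: [0.991, -0.132, 0.0, 0.0]
contact_force: [-0.5, -0.5, -1.7]
finger_gap: 0.0361
```

```bash
python3 -c "
from h import *
pose((.0018,.099,.08))"
```

```text
t 8.82 rack mm [ 1.9 49.1 83.9] gap 36.1 F [-0.5 -0.5 -1.7] turn units [ 0.00666667 -0.00666667  0.005     ]
shift units [-0.   -1.66  0.13]
```

Call:
carry_out(commands="30 0 0 .12 0 0 0;60 0 0 0 0 0 0;60 0 0 0 0 0 0;60 0 0 -.8 0 0 0;60 0 -.8 -.2 0 0 0;60 0 -.84 0 0 0 0;60 0 0 0 0 0 0;60 0 0 0 0 0 0")

```text
clock: 9.48
position: [0.6074, 0.0675, 0.1099]
tool_rot: [0.991, -0.131, 0.0, -0.0]
contact_force: [-0.9, -1.0, 0.1]
finger_gap: 0.0598
```

```bash
python3 -c "
from h import *
pose((.0018,.099,.08))"
```

```text
t 9.48 rack mm [  1.8 100.7 109.9] gap 59.8 F [-0.9 -1.   0.1] turn units [-0.00166667 -0.00666667  0.02666667]
shift units [0.   0.06 1.  ]
```

Call:
carry_out(commands="60 0 .06 1 0 0 0;60 0 0 0 0 0 0;30 0 0 0 0 0 0;30 0 0 0 0 0 0;30 0 0 0 0 0 0;30 0 0 -.5 0 0 0;30 0 0 -1 0 0 0;30 0 0 -1 0 0 0")

```text
clock: 10.15
position: [0.6054, 0.0643, 0.1549]
tool_rot: [0.991, -0.132, -0.002, 0.0]
contact_force: [1.0, 0.3, -0.7]
finger_gap: 0.0362
```

Call:
carry_out(commands="30 0 0 -1 0 0 0;30 0 .5 0 0 0 0;30 0 .9 0 0 0 0;30 -.03 .9 0 0 0 0;30 0 .8 0 0 0 0;30 0 0 0 0 0 0;30 0 0 0 0 0 0")

```text
clock: 10.73
position: [0.5807, -0.0265, 0.185]
tool_rot: [0.991, -0.133, 0.0, -0.0]
contact_force: [-0.3, -0.0, -1.1]
finger_gap: 0.0358
```

```bash
python3 -c "
from h import *
pose((.0008,.005,.08))
t=snapshot('side');save(t['image'],'pics/s3.png',190,80,310,290,2.8)"
```

```text
t 10.73 rack mm [  0.6   3.  185. ] gap 35.8 F [-0.3 -0.  -1.1] turn units [-0.         -0.00166667 -0.02166667]
shift units [ 0.01 -0.07  3.5 ]
```

View pics/s3.png

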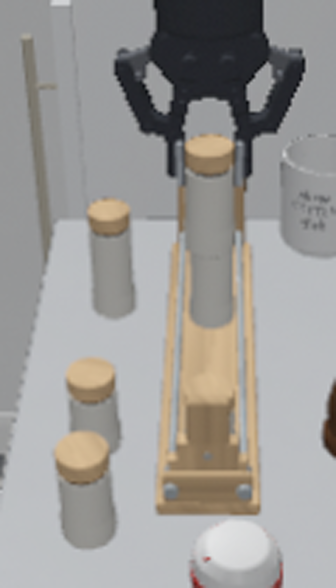

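Call:
carry_out(commands="30 0 0 .9 0 0 0;30 0 0 .9 0 0 0;30 0 0 .9 0 0 0;30 0 0 .5 0 0 0;30 0 0 .25 0 0 0;30 0 0 0 0 0 0;30 0 0 0 0 0 0")

```text
clock: 11.37
position: [0.582, -0.0242, 0.0814]
tool_rot: [0.991, -0.132, 0.0, -0.0]
contact_force: [-0.3, -0.2, -1.4]
finger_gap: 0.0358
```

```bash
python3 -c "
from h import *
pose((.0008,.005,.08))"
```

```text
t 11.37 rack mm [ 1.3  5.5 81.4] gap 35.8 F [-0.3 -0.2 -1.4] turn units [-0.00333333 -0.005       0.01333333]
shift units [-0.02  0.02  0.05]
```

Call:
carry_out(commands="30 0 0 .05 0 0 0;60 0 0 0 0 0 0;60 0 0 0 0 0 0;60 0 0 -1 0 0 0;60 0 0 -1 0 0 0;60 0 0 -1 0 0 0;60 -.95 -.85 0 0 0 0;60 -.95 -.85 0 0 0 0")

```text
clock: 12.03
position: [0.543, 0.0386, 0.1729]
tool_rot: [0.991, -0.134, 0.004, -0.001]
contact_force: [-1.3, 0.9, -0.6]
finger_gap: 0.0603
```

Call:
carry_out(commands="60 -.95 -.85 0 0 0 0;60 0 0 0 0 0 0;60 0 0 0 0 0 0")

```text
clock: 12.28
position: [0.5178, 0.0727, 0.1704]
tool_rot: [0.991, -0.13, 0.0, -0.0]
contact_force: [1.7, 1.0, 0.1]
finger_gap: 0.0598
```

```bash
python3 -c "
from h import *
pose((-.0845,.083,.07))
d=snapshot('wrist');save(d['image'],'pics/w3.png',0,0,512,384,1.5)"
```

```text
t 12.28 rack mm [-86.1  82.2 170.4] gap 59.8 F [1.7 1.  0.1] turn units [-0.00166667 -0.00666667  0.03666667]
shift units [ 0.05 -0.02  3.35]
```

View pics/w3.png

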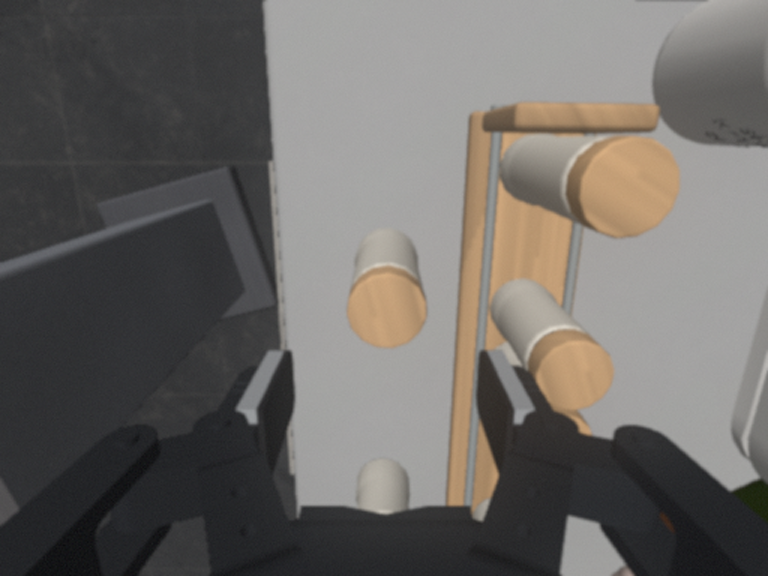

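```bash
python3 -c "
from h import *
np.set_printoptions(precision=1,suppress=True)
d=snapshot('wrist')
q=lambda x,y:((x+.5)/1.5-.5,(y+.5)/1.5-.5)
for n,p,z in (('jar3',(387,307),.104),('jar1',(622,186),.132),('jar4',(570,369),.108)): print(n,r(onz(d,[q(*p)],z)[0])*1e3)
"
```

```text
jar3 [-83.1  83.7 104. ]
jar1 [  0.8 140.2 132. ]
jar4 [  1.2  54.8 108. ]
```

Call:
carry_out(commands="60 .05 -.02 .9 0 0 0;60 0 0 .9 0 0 0;60 0 0 .9 0 0 0;60 0 0 .65 0 0 0;60 0 0 0 0 0 0")

```text
clock: 12.8
position: [0.5187, 0.07, 0.0655]
tool_rot: [0.991, -0.133, -0.003, 0.001]
contact_force: [0.3, -0.0, -0.4]
finger_gap: 0.0605
```

Call:
carry_out(commands="30 0 0 0 0 0 0;30 0 0 0 0 0 0;30 0 0 0 0 0 0;30 0 0 -.9 0 0 0;30 0 0 -.9 0 0 0;30 0 0 -.9 0 0 0;30 0 0 -.9 0 0 0;30 0 0 -.9 0 0 0")

```text
clock: 13.47
position: [0.5206, 0.0714, 0.2069]
tool_rot: [0.991, -0.132, 0.001, -0.0]
contact_force: [0.6, -0.2, -1.6]
finger_gap: 0.036
```

```bash
python3 -c "
from h import *
pose((.0018,.0975,.2))"
```

```text
t 13.47 rack mm [-83.   81.7 206.9] gap 36.0 F [ 0.6 -0.2 -1.6] turn units [-0.00666667 -0.02166667  0.005     ]
shift units [ 2.83 -0.53  0.24]
```

Call:
carry_out(commands="30 .7 -.2 0 0 0 0;30 .8 -.28 0 0 0 0;30 .8 0 0 0 0 0;30 .51 0 0 0 0 0;30 0 0 .5 0 0 0;30 0 0 0 0 0 0;30 0 0 0 0 0 0")

```text
clock: 14.05
position: [0.6045, 0.0632, 0.1892]
tool_rot: [0.991, -0.132, -0.001, 0.0]
contact_force: [-0.5, 0.4, -2.1]
finger_gap: 0.0362
```

```bash
python3 -c "
from h import *
pose((.0013,.096,.082))
d=snapshot('wrist');save(d['image'],'pics/w4.png',100,0,412,384,1.5)"
```

```text
t 14.05 rack mm [1.000e-01 9.580e+01 1.892e+02] gap 36.2 F [-0.5  0.4 -2.1] turn units [0.005      0.01833333 0.00333333]
shift units [ 0.05 -0.01  3.57]
```

View pics/w4.png

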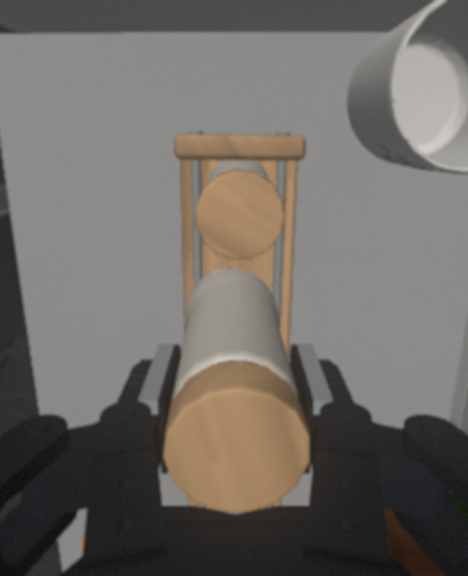

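Call:
carry_out(commands="30 .04 0 .8 0 0 0;30 0 0 .8 0 0 0;30 0 0 .6 0 0 0;30 0 0 .5 0 0 0;30 0 0 .5 0 0 0;30 0 0 .25 0 0 0;30 0 0 0 0 0 0;30 0 0 0 0 0 0")

```text
clock: 14.77
position: [0.6067, 0.0631, 0.0863]
tool_rot: [0.991, -0.132, 0.0, -0.0]
contact_force: [0.3, -0.2, -2.8]
finger_gap: 0.0362
```

```bash
python3 -c "
from h import *
pose((.0013,.096,.082))"
```

```text
t 14.77 rack mm [ 2.3 96.3 86.3] gap 36.2 F [ 0.3 -0.2 -2.8] turn units [-0.00166667 -0.00333333  0.00833333]
shift units [-0.03  0.01  0.14]
```

Call:
carry_out(commands="30 0 0 .1 0 0 0;30 0 0 .1 0 0 0;30 0 0 0 0 0 0;30 0 0 0 0 0 0")

```text
clock: 15.1
position: [0.607, 0.0633, 0.0813]
tool_rot: [0.991, -0.132, 0.001, -0.0]
contact_force: [-3.3, 0.6, 6.1]
finger_gap: 0.036
```

Call:
carry_out(commands="60 0 0 0 0 0 0;60 0 0 0 0 0 0;60 0 0 -.5 0 0 0;60 0 0 -1 0 0 0;60 0 0 -1 0 0 0;60 0 0 -1 0 0 0;60 -.9 .9 0 0 0 0;60 -.9 .9 0 0 0 0")

```text
clock: 15.77
position: [0.5441, 0.025, 0.1874]
tool_rot: [0.991, -0.131, 0.004, -0.0]
contact_force: [-1.0, 0.2, 0.0]
finger_gap: 0.0601
```

Call:
carry_out(commands="60 -.9 .9 0 0 0 0;60 -.2 .9 0 0 0 0;60 0 .9 0 0 0 0;60 0 .9 0 0 0 0;60 0 .1 0 0 0 0;60 0 0 0 0 0 0;60 0 0 0 0 0 0")

```text
clock: 16.35
position: [0.4799, -0.0735, 0.1849]
tool_rot: [0.991, -0.133, 0.0, -0.0]
contact_force: [-0.1, 0.1, -0.6]
finger_gap: 0.0599
```

```bash
python3 -c "
from h import *
pose((-.086,-.095,.06))
d=snapshot('wrist');save(d['image'],'pics/w5.png',0,0,512,384,1.5)"
```

```text
t 16.35 rack mm [-84.3 -68.8 184.9] gap 59.9 F [-0.1  0.1 -0.6] turn units [-0.005      -0.00666667 -0.00666667]
shift units [-0.06  0.88  4.16]
```

View pics/w5.png

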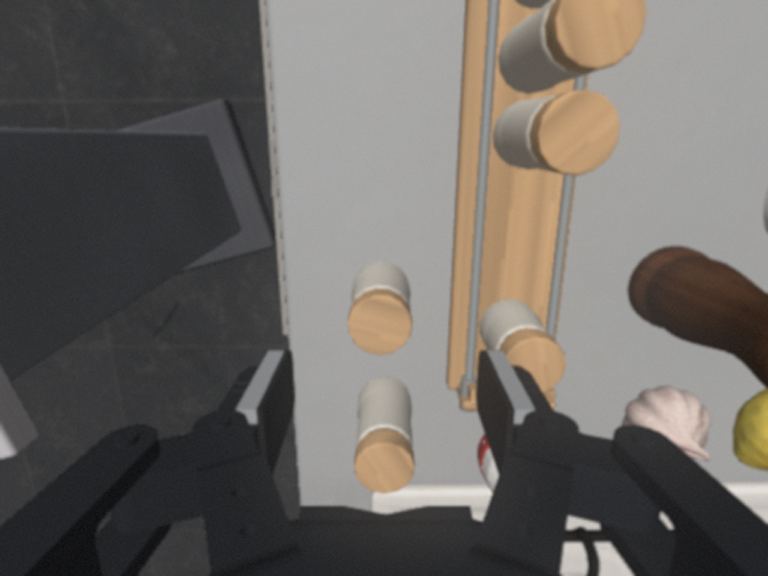

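```bash
python3 -c "
from h import *
np.set_printoptions(precision=1,suppress=True)
d=snapshot('wrist')
q=lambda x,y:((x+.5)/1.5-.5,(y+.5)/1.5-.5)
for n,p,z in (('jar7',(380,322),.072),('jar6',(384,460),.08),('jar8',(534,358),.076),('jar5',(578,133),.1),('jar4',(598,27),.108)): print(n,r(onz(d,[q(*p)],z)[0])*1e3)
"
```

```text
jar7 [-86.6 -92.3  72. ]
jar6 [ -84.5 -177.7   80. ]
jar8 [   0.4 -112.6   76. ]
jar5 [  1.4   8.6 100. ]
jar4 [  1.5  49.  108. ]
```

Call:
carry_out(commands="60 0 .95 0 0 0 0;60 0 .95 0 0 0 0;60 0 .95 0 0 0 0;60 0 .9 0 0 0 0;60 0 0 .6 0 0 0;60 0 0 .6 0 0 0;60 0 0 0 0 0 0;60 0 0 0 0 0 0")

```text
clock: 17.12
position: [0.4498, -0.181, 0.1479]
tool_rot: [0.991, -0.131, -0.001, -0.001]
contact_force: [0.9, -0.8, 0.6]
finger_gap: 0.0599
```

```bash
python3 -c "
from h import *
pose((-.085,-.181,.055))
d=snapshot('wrist');save(d['image'],'pics/w6.png',0,0,512,384,1.5)"
```

```text
t 17.12 rack mm [ -85.2 -180.5  147.9] gap 59.9 F [ 0.9 -0.8  0.6] turn units [-0.00833333  0.02666667  0.015     ]
shift units [0.01 0.02 3.1 ]
```

View pics/w6.png

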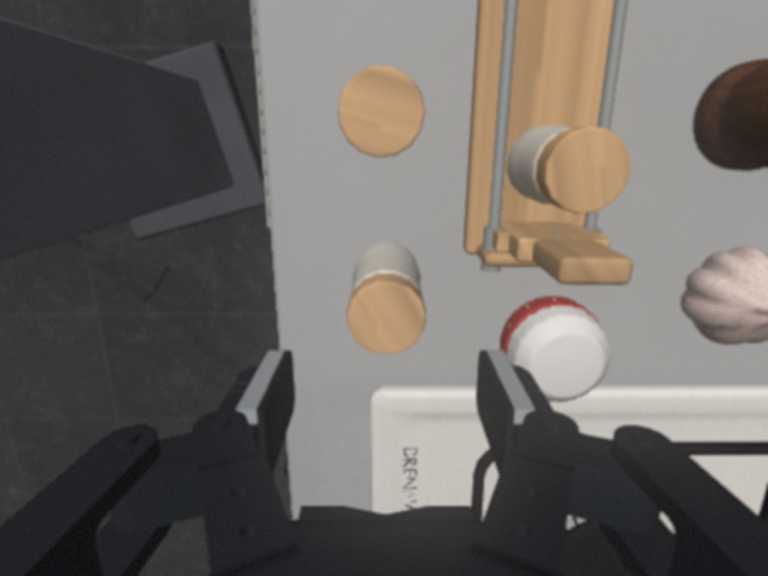

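```bash
python3 -c "
from h import *
np.set_printoptions(precision=1,suppress=True)
d=snapshot('wrist')
q=lambda x,y:((x+.5)/1.5-.5,(y+.5)/1.5-.5)
for n,p,z in (('jar7',(381,111),.072),('jar6',(386,313),.08),('jar8',(585,169),.076),('tab',(590,270),.1),('timerleft',(501,345),.02)): print(n,r(onz(d,[q(*p)],z)[0])*1e3)
"
```

```text
jar7 [-85.7 -94.9  72. ]
jar6 [ -83.5 -182.3   80. ]
jar8 [   1.1 -118.3   76. ]
tab [  -2.  -156.2  100. ]
timerleft [ -13.6 -225.9   20. ]
```

Call:
carry_out(commands="60 0 0 .9 0 0 0;60 0 0 .9 0 0 0;60 0 0 .8 0 0 0;60 0 0 .5 0 0 0;60 0 0 0 0 0 0;60 0 0 0 0 0 0")

```text
clock: 17.72
position: [0.4506, -0.1817, 0.056]
tool_rot: [0.991, -0.132, -0.0, -0.0]
contact_force: [1.4, -0.7, 0.3]
finger_gap: 0.0598
```

```bash
python3 -c "
from h import *
pose()"
```

```text
t 17.72 rack mm [ -84.2 -180.9   56. ] gap 59.8 F [ 1.4 -0.7  0.3] turn units [-0.00166667  0.00333333  0.015     ]
```

Call:
carry_out(commands="30 0 0 0 0 0 0;30 0 0 0 0 0 0;30 0 0 0 0 0 0;30 0 0 -1 0 0 0;30 0 0 -1 0 0 0;30 0 0 -1 0 0 0;30 0 -.9 0 0 0 0;30 0 -.9 0 0 0 0")

```text
clock: 18.38
position: [0.4665, -0.1312, 0.1489]
tool_rot: [0.991, -0.134, 0.004, 0.001]
contact_force: [0.4, -0.2, -2.5]
finger_gap: 0.0361
```

Call:
carry_out(commands="30 .7 -.9 0 0 0 0;30 .7 -.9 0 0 0 0;30 .7 -.9 0 0 0 0;30 .72 -.31 0 0 0 0;30 0 0 0 0 0 0;30 0 0 0 0 0 0")

```text
clock: 18.88
position: [0.5708, -0.0645, 0.1461]
tool_rot: [0.991, -0.131, 0.001, 0.0]
contact_force: [-1.7, 0.7, -1.7]
finger_gap: 0.0364
```

```bash
python3 -c "
from h import *
pose((.0004,-.0366,.068))"
```

```text
t 18.88 rack mm [  1.  -36.3 146.1] gap 36.4 F [-1.7  0.7 -1.7] turn units [ 0.00166667 -0.01166667  0.02      ]
shift units [-0.02  0.01  2.6 ]
```

Call:
carry_out(commands="30 0 0 .8 0 0 0;30 0 0 .7 0 0 0;30 0 0 .6 0 0 0;30 0 0 .3 0 0 0;30 0 0 .1 0 0 0;30 0 0 0.05 0 0 0;30 0 0 0 0 0 0;30 0 0 0 0 0 0")

```text
clock: 19.55
position: [0.5697, -0.0651, 0.0701]
tool_rot: [0.991, -0.132, 0.001, -0.0]
contact_force: [-0.0, 0.3, -0.7]
finger_gap: 0.0361
```

Call:
carry_out(commands="30 0 -.1 0 0 0 0;30 0 -.1 0 0 0 0;30 0 0 0 0 0 0;30 0 0 0 0 0 0")

```text
clock: 19.88
position: [0.5714, -0.0588, 0.0694]
tool_rot: [0.991, -0.132, 0.0, -0.0]
contact_force: [0.6, 0.5, -1.1]
finger_gap: 0.0361
```

```bash
python3 -c "
from h import *
pose()"
```

```text
t 19.88 rack mm [  0.1 -30.7  69.4] gap 36.1 F [ 0.6  0.5 -1.1] turn units [-0.         -0.005       0.01166667]
```

Call:
carry_out(commands="30 0 0 .05 0 0 0;60 0 0 0 0 0 0;60 0 0 0 0 0 0;60 0 0 -1 0 0 0;60 0 0 -1 0 0 0;60 0 0 -1 0 0 0;60 -.95 .7 0 0 0 0;60 -.95 .7 0 0 0 0")

```text
clock: 20.55
position: [0.5084, -0.0855, 0.1602]
tool_rot: [0.991, -0.131, 0.004, 0.001]
contact_force: [-1.8, -0.6, -1.5]
finger_gap: 0.0599
```

Call:
carry_out(commands="60 -.95 .73 0 0 0 0;60 0 0 0 0 0 0;60 0 0 .6 0 0 0;60 0 0 0 0 0 0;60 0 0 0 0 0 0")

```text
clock: 20.97
position: [0.4713, -0.0983, 0.1393]
tool_rot: [0.991, -0.132, -0.001, -0.0]
contact_force: [-0.5, 0.2, 1.2]
finger_gap: 0.06
```

```bash
python3 -c "
from h import *
pose((-.086,-.0949,.05))
d=snapshot('wrist');save(d['image'],'pics/w7.png',0,0,512,384,1.5)"
```

```text
t 20.97 rack mm [-86.1 -95.1 139.3] gap 60.0 F [-0.5  0.2  1.2] turn units [-0.          0.01833333  0.00166667]
shift units [ 0.01 -0.    2.98]
```

View pics/w7.png

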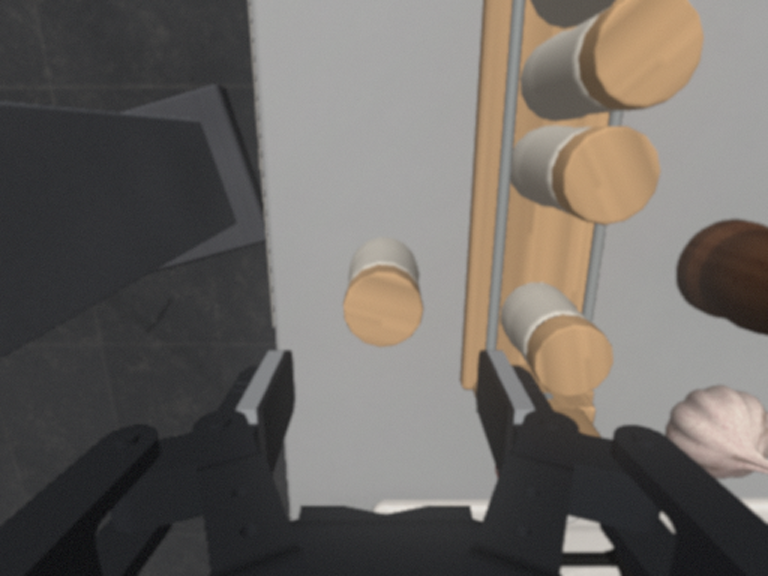

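```bash
python3 -c "
from h import *
np.set_printoptions(precision=1,suppress=True)
d=snapshot('wrist')
q=lambda x,y:((x+.5)/1.5-.5,(y+.5)/1.5-.5)
for n,p,z in (('jar7',(383,305),.072),('jar6',(606,173),.092),('jar8',(569,356),.076),('jar5',(641,53),.1)): print(n,r(onz(d,[q(*p)],z)[0])*1e3)
"
```

```text
jar7 [-85.8 -92.4  72. ]
jar6 [ -2.2 -32.7  92. ]
jar8 [  -0.6 -115.8   76. ]
jar5 [  0.5   7.1 100. ]
```

Call:
carry_out(commands="60 0 0 .9 0 0 0;60 0 0 .9 0 0 0;60 0 0 .8 0 0 0;60 0 0 .38 0 0 0;60 0 0 0 0 0 0;30 0 0 0 0 0 0;30 0 0 0 0 0 0;30 0 0 0 0 0 0")

```text
clock: 21.73
position: [0.473, -0.0987, 0.0514]
tool_rot: [0.991, -0.132, 0.001, 0.0]
contact_force: [0.0, 0.2, -1.0]
finger_gap: 0.0361
```

Call:
carry_out(commands="30 0 0 0 0 0 0;30 0 0 -.8 0 0 0;30 0 0 -.8 0 0 0;30 0 0 -.9 0 0 0;30 0 0 -.5 0 0 0;30 0 0 0 0 0 0")

```text
clock: 22.23
position: [0.4747, -0.0993, 0.1444]
tool_rot: [0.991, -0.132, 0.004, 0.001]
contact_force: [0.0, -0.1, -1.4]
finger_gap: 0.0363
```

```bash
python3 -c "
from h import *
pose((0,-.076,.062))"
```

```text
t 22.23 rack mm [-82.5 -95.  144.4] gap 36.3 F [ 0.  -0.1 -1.4] turn units [ 0.00166667 -0.08666667  0.00666667]
shift units [ 2.73 -0.63  2.77]
```

Call:
carry_out(commands="30 0 0 .9 0 0 0;30 0 0 .9 0 0 0;30 0 0 .8 0 0 0;30 0 0 .4 0 0 0;30 0 0 0 0 0 0;30 0 0 0.05 0 0 0;60 0 0 0 0 0 0;60 0 0 0 0 0 0")

```text
clock: 22.9
position: [0.4722, -0.0986, 0.0489]
tool_rot: [0.991, -0.132, 0.0, 0.0]
contact_force: [1.1, 1.1, 0.1]
finger_gap: 0.0588
```

Call:
carry_out(commands="60 0 0 -.9 0 0 0;60 0 0 -.9 0 0 0;60 0 0 -.9 0 0 0;60 .8 .2 0 0 0 0;60 1 .3 0 0 0 0;60 1 .3 0 0 0 0;60 0 0 0 0 0 0;60 0 0 0 0 0 0")

```text
clock: 23.57
position: [0.5485, -0.1447, 0.1304]
tool_rot: [0.991, -0.132, 0.001, 0.0]
contact_force: [-1.1, 0.1, -1.1]
finger_gap: 0.06
```

```bash
python3 -c "
from h import *
pose((-.0005,-.120,.062))"
```

```text
t 23.57 rack mm [   0.6 -119.5  130.4] gap 60.0 F [-1.1  0.1 -1.1] turn units [ 0.00166667 -0.025      -0.00333333]
shift units [-0.04  0.02  2.28]
```

Call:
carry_out(commands="60 -.03 0 .9 0 0 0;60 0 0 .9 0 0 0;60 0 0 .48 0 0 0;60 0 0 0 0 0 0;30 0 0 0 0 0 0;30 0 0 0 0 0 0;30 0 0 0 0 0 0;30 0 0 -.05 0 0 0")

```text
clock: 24.23
position: [0.5461, -0.1434, 0.0639]
tool_rot: [0.991, -0.132, 0.001, 0.0]
contact_force: [0.6, -0.4, -1.0]
finger_gap: 0.036
```

Call:
carry_out(commands="30 0 .1 0 0 0 0;30 0 .17 0 0 0 0;30 0 0 0 0 0 0;30 0 0 .05 0 0 0;60 0 0 0 0 0 0;60 0 0 0 0 0 0")

```text
clock: 24.73
position: [0.5438, -0.1513, 0.0615]
tool_rot: [0.991, -0.132, 0.0, -0.0]
contact_force: [0.1, 1.0, -0.2]
finger_gap: 0.0586
```

```bash
python3 -c "
from h import *
pose((-.086,-.0945,.14))"
```

```text
t 24.73 rack mm [  -2.3 -127.1   61.5] gap 58.6 F [ 0.1  1.  -0.2] turn units [-0.00166667 -0.00333333  0.00166667]
shift units [-2.79 -1.09 -2.62]
```

Call:
carry_out(commands="60 0 0 -.9 0 0 0;60 0 0 -.9 0 0 0;60 0 0 -.8 0 0 0;60 -.9 -.3 0 0 0 0;60 -.9 -.4 0 0 0 0;60 -.95 -.4 0 0 0 0;60 0 0 0 0 0 0;60 0 0 .5 0 0 0")

```text
clock: 25.4
position: [0.4724, -0.0969, 0.1263]
tool_rot: [0.991, -0.131, 0.002, 0.0]
contact_force: [1.6, -0.6, -0.3]
finger_gap: 0.0601
```

Call:
carry_out(commands="60 0 0 .9 0 0 0;60 0 0 .9 0 0 0;60 0 0 .65 0 0 0;60 0 0 0 0 0 0;30 0 0 0 0 0 0;30 0 0 0 0 0 0;30 0 0 0 0 0 0;30 0 0 0 0 0 0")

```text
clock: 26.07
position: [0.4737, -0.098, 0.0521]
tool_rot: [0.991, -0.132, 0.001, 0.0]
contact_force: [0.1, -0.3, -1.1]
finger_gap: 0.0362
```

```bash
python3 -c "
from h import *
pose((0,-.079,.142))"
```

```text
t 26.07 rack mm [-83.9 -94.1  52.1] gap 36.2 F [ 0.1 -0.3 -1.1] turn units [ 0.    -0.025  0.005]
shift units [ 2.8  -0.5  -2.99]
```

Call:
carry_out(commands="30 0 0 -1 0 0 0;30 0 0 -1 0 0 0;30 0 0 -1 0 0 0;30 .9 -.2 0 0 0 0;30 .9 -.2 0 0 0 0;30 1 -.1 0 0 0 0;30 0 0 0 0 0 0;30 0 0 0 0 0 0")

```text
clock: 26.73
position: [0.5597, -0.1057, 0.1419]
tool_rot: [0.991, -0.132, 0.001, 0.0]
contact_force: [-1.5, -0.2, -1.2]
finger_gap: 0.0355
```

```bash
python3 -c "
from h import *
pose((0,-.079,.066))"
```

```text
t 26.73 rack mm [  1.2 -78.9 141.9] gap 35.5 F [-1.5 -0.2 -1.2] turn units [-0.         -0.02833333  0.00833333]
shift units [-0.05  0.    2.53]
```

Call:
carry_out(commands="30 -.04 0 .8 0 0 0;30 0 0 .7 0 0 0;30 0 0 .6 0 0 0;30 0 0 .3 0 0 0;30 0 0 .15 0 0 0;30 0 0 0.05 0 0 0;30 0 0 0 0 0 0;30 0 0 0 0 0 0")

```text
clock: 27.4
position: [0.5568, -0.1051, 0.0633]
tool_rot: [0.991, -0.132, 0.0, 0.0]
contact_force: [3.3, -1.2, -2.7]
finger_gap: 0.0359
```

```bash
python3 -c "
from h import *
pose((0,-.160,.078))"
```

```text
t 27.4 rack mm [ -1.8 -79.1  63.3] gap 35.9 F [ 3.3 -1.2 -2.7] turn units [ 0.         -0.00833333  0.005     ]
shift units [ 0.06  2.7  -0.49]
```

Call:
carry_out(commands="60 0 0 0 0 0 0;60 0 0 0 0 0 0;60 0 0 -.7 0 0 0;60 0 0 -.8 0 0 0;60 0 0 -.7 0 0 0;60 0 .9 0 0 0 0;60 .04 .9 0 0 0 0;60 0 .9 0 0 0 0")

```text
clock: 28.07
position: [0.5357, -0.1834, 0.1298]
tool_rot: [0.991, -0.131, -0.0, -0.0]
contact_force: [1.0, 0.1, -0.2]
finger_gap: 0.0601
```

Call:
carry_out(commands="60 0 0 0 0 0 0;60 0 0 0 0 0 0")

```text
clock: 28.23
position: [0.5352, -0.1841, 0.129]
tool_rot: [0.991, -0.133, -0.001, -0.0]
contact_force: [-0.5, -0.2, -0.1]
finger_gap: 0.0598
```

```bash
python3 -c "
from h import *
pose((0,-.160,.078))
d=snapshot('wrist');save(d['image'],'pics/w8.png',100,0,412,384,1.5)
d=snapshot('side');save(d['image'],'pics/s8.png',190,110,300,290,3)"
```

```text
t 28.23 rack mm [  -1.9 -161.1  129. ] gap 59.8 F [-0.5 -0.2 -0.1] turn units [-0.00333333  0.015      -0.02      ]
shift units [ 0.07 -0.04  1.7 ]
```

View pics/w8.png

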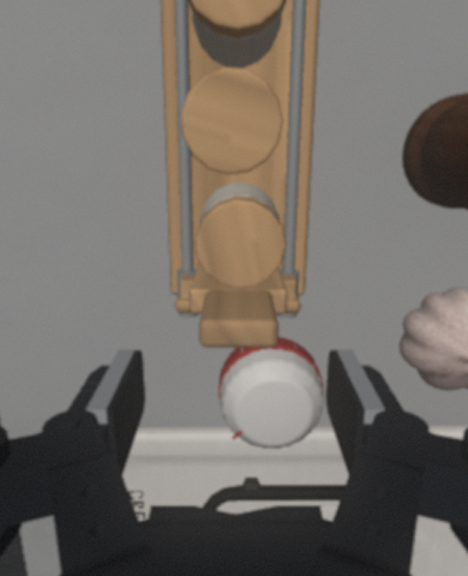

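Call:
carry_out(commands="60 .07 -.04 .9 0 0 0;60 0 0 .8 0 0 0;60 0 0 0 0 0 0;25 0 0 0 0 0 0;25 0 0 0 0 0 0;25 0 0 0 0 0 0;25 0 0 0 0 0 0")

```text
clock: 28.92
position: [0.5372, -0.1817, 0.079]
tool_rot: [0.991, -0.132, -0.001, -0.0]
contact_force: [-4.7, 3.1, 1.0]
finger_gap: 0.0295
```

Call:
carry_out(commands="25 0 -.1 0 0 0 0;25 0 -.1 0 0 0 0;25 0 -.1 0 0 0 0;25 0 -.1 0 0 0 0;25 0 -.1 0 0 0 0;25 0 0 0 0 0 0")

```text
clock: 29.42
position: [0.5411, -0.1678, 0.079]
tool_rot: [0.991, -0.132, -0.001, 0.0]
contact_force: [-4.9, 0.4, 2.6]
finger_gap: 0.0287
```

```bash
python3 -c "
from h import *
pose((0,-.134,.078))"
```

```text
t 29.42 rack mm [  -0.5 -143.8   79. ] gap 28.7 F [-4.9  0.4  2.6] turn units [0.00666667 0.02333333 0.01166667]
shift units [ 0.02 -0.33  0.03]
```

Call:
carry_out(commands="25 0 -.08 0 0 0 0;25 0 -.08 0 0 0 0;25 0 -.08 0 0 0 0;25 0 0 0 0 0 0;25 0 0 0 0 0 0")

```text
clock: 29.83
position: [0.5429, -0.1614, 0.079]
tool_rot: [0.991, -0.132, -0.001, 0.0]
contact_force: [-5.8, -2.2, 1.4]
finger_gap: 0.0292
```

Call:
carry_out(commands="25 0 -.06 0 0 0 0;25 0 0 0 0 0 0;25 0 0 0 0 0 0")

```text
clock: 30.08
position: [0.5433, -0.16, 0.079]
tool_rot: [0.991, -0.132, -0.001, 0.001]
contact_force: [-6.0, -1.1, 1.7]
finger_gap: 0.0294
```

Call:
carry_out(commands="25 0 -.06 0 0 0 0;25 0 0 0 0 0 0;25 0 0 0 0 0 0")

```text
clock: 30.33
position: [0.5437, -0.1585, 0.079]
tool_rot: [0.991, -0.132, -0.001, 0.001]
contact_force: [-5.6, -3.7, 1.6]
finger_gap: 0.0294
```

```bash
python3 -c "
from h import *
pose((0,-.134,.078))"
```

```text
t 30.33 rack mm [  -0.5 -134.1   79. ] gap 29.4 F [-5.6 -3.7  1.6] turn units [0.02       0.02333333 0.01166667]
shift units [ 0.02 -0.    0.03]
```

Call:
carry_out(commands="25 0 -.06 0 0 0 0;25 0 0 0 0 0 0;25 0 0 0 0 0 0")

```text
clock: 30.58
position: [0.5442, -0.1568, 0.079]
tool_rot: [0.991, -0.132, -0.001, 0.001]
contact_force: [-5.0, -2.9, 2.4]
finger_gap: 0.0292
```

Call:
carry_out(commands="25 0 -.06 0 0 0 0;25 0 0 0 0 0 0;25 0 0 0 0 0 0")

```text
clock: 30.83
position: [0.5446, -0.1551, 0.079]
tool_rot: [0.991, -0.132, -0.001, 0.001]
contact_force: [-5.8, -3.5, 2.2]
finger_gap: 0.0292
```

```bash
python3 -c "
from h import *
pose((0,-.134,.078))
d=snapshot('side');save(d['image'],'pics/s9.png',190,110,300,290,3.3)"
```

```text
t 30.83 rack mm [  -0.4 -130.6   79. ] gap 29.2 F [-5.8 -3.5  2.2] turn units [0.02166667 0.02166667 0.01166667]
shift units [0.01 0.11 0.04]
```

View pics/s9.png

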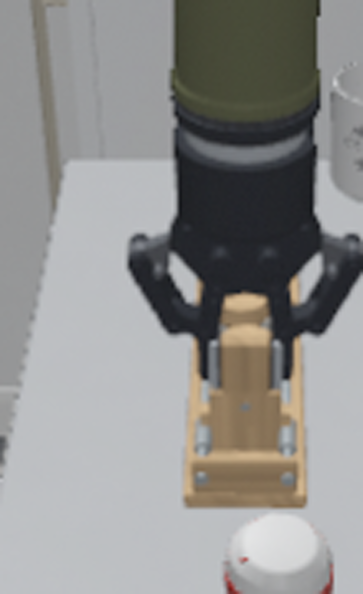

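Call:
carry_out(commands="25 0 -.06 0 0 0 0;25 0 0 0 0 0 0;25 0 0 0 0 0 0")

```text
clock: 31.13
position: [0.5451, -0.1536, 0.0791]
tool_rot: [0.991, -0.132, -0.001, 0.001]
contact_force: [-6.3, -5.1, 1.6]
finger_gap: 0.0291
```

Call:
carry_out(commands="25 0 -.06 0 0 0 0;25 0 0 0 0 0 0;25 0 0 0 0 0 0")

```text
clock: 31.38
position: [0.5455, -0.152, 0.079]
tool_rot: [0.991, -0.132, -0.001, 0.001]
contact_force: [-6.0, -3.8, 1.7]
finger_gap: 0.0294
```

Call:
carry_out(commands="25 0 -.06 0 0 0 0;25 0 0 0 0 0 0;25 0 0 0 0 0 0")

```text
clock: 31.63
position: [0.5459, -0.1506, 0.079]
tool_rot: [0.991, -0.132, -0.001, 0.002]
contact_force: [-6.5, -5.9, 1.5]
finger_gap: 0.0295
```

Call:
carry_out(commands="25 0 -.05 0 0 0 0;25 0 0 0 0 0 0;25 0 0 0 0 0 0")

```text
clock: 31.88
position: [0.546, -0.1502, 0.079]
tool_rot: [0.991, -0.131, -0.001, 0.002]
contact_force: [-8.2, -9.9, 0.4]
finger_gap: 0.0296
```

Call:
carry_out(commands="25 0 -.05 0 0 0 0;25 0 0 0 0 0 0;25 0 0 0 0 0 0")

```text
clock: 32.13
position: [0.5461, -0.1499, 0.0791]
tool_rot: [0.991, -0.131, -0.002, 0.003]
contact_force: [-10.2, -13.7, 1.2]
finger_gap: 0.029
```

```bash
python3 -c "
from h import *
pose()
np.set_printoptions(precision=1,suppress=True)
d=snapshot('wrist');save(d['image'],'pics/w9.png',100,0,412,384,1.5)"
```

```text
t 32.13 rack mm [  -0.3 -125.2   79.1] gap 29.0 F [-10.2 -13.7   1.2] turn units [0.065      0.02166667 0.02166667]
```

View pics/w9.png

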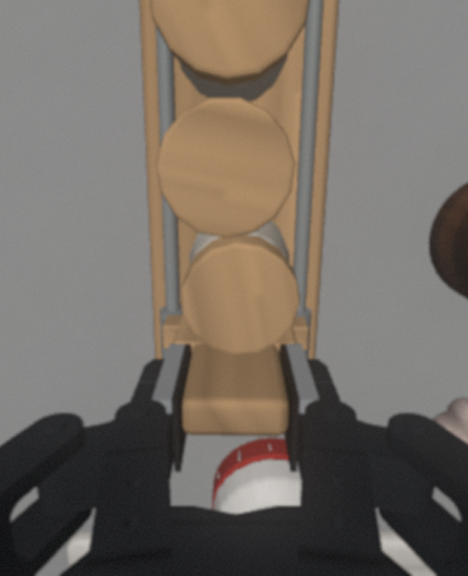

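Call:
carry_out(commands="25 0 .08 0 0 0 0;60 0 0 0 0 0 0;60 0 0 0 0 0 0;60 0 0 -.5 0 0 0;60 0 0 -1 0 0 0;60 0 0 -1 0 0 0;60 0 0 -1 0 0 0;60 -.9 .3 0 0 0 0")

```text
clock: 32.85
position: [0.5301, -0.1523, 0.1907]
tool_rot: [0.991, -0.131, 0.011, 0.002]
contact_force: [1.3, -0.2, 0.2]
finger_gap: 0.0599
```

Call:
carry_out(commands="60 -.9 .9 0 0 0 0;60 -.9 .9 0 0 0 0;60 -.9 .9 0 0 0 0;60 -.9 .9 0 0 0 0;60 -.9 .9 0 0 0 0;60 0 0 0 0 0 0;60 0 0 0 0 0 0")

```text
clock: 33.43
position: [0.3534, -0.2461, 0.1839]
tool_rot: [0.991, -0.134, 0.001, 0.0]
contact_force: [0.9, -0.1, 0.3]
finger_gap: 0.0601
```

```bash
python3 -c "
from h import *
pose()
t=snapshot('top')['image'];s=snapshot('side')['image']
a=cv2.resize(t[125:215,155:340],None,fx=4,fy=4,interpolation=2)
b=cv2.resize(s[115:290,215:325],None,fx=2,fy=2.,interpolation=2)
im=np.zeros((600,760,3),np.uint8);im[:a.shape[0],:a.shape[1]]=a
b=cv2.resize(s[115:200,235:345],None,fx=2.8,fy=2.8,interpolation=2);im[360:360+b.shape[0],:b.shape[1]]=b
c=cv2.resize(s[180:270,235:345],None,fx=2.6,fy=2.6,interpolation=2);im[360:360+c.shape[0],400:400+c.shape[1]]=c
cv2.imwrite('pics/f.png',im[:,:,::-1])"
```

```text
t 33.43 rack mm [-161.1 -268.6  183.9] gap 60.1 F [ 0.9 -0.1  0.3] turn units [ 0.00666667 -0.02333333 -0.03166667]
```

View pics/f.png

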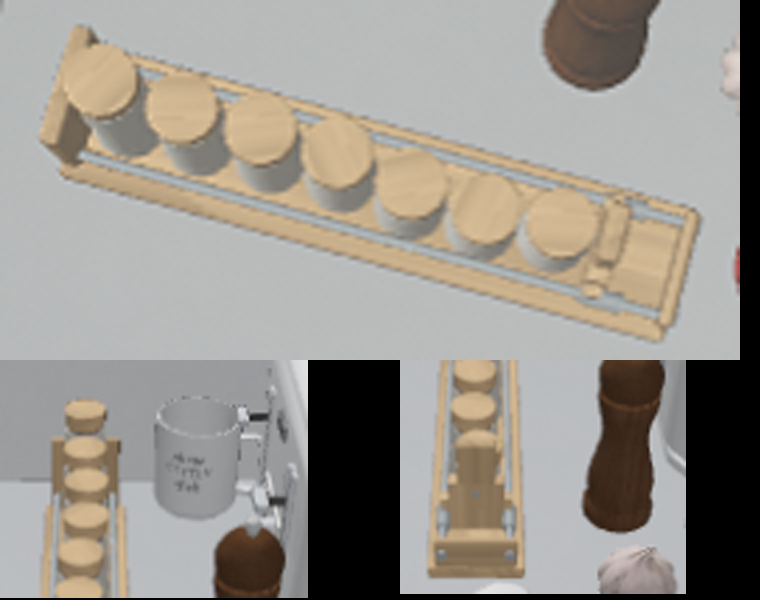

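```bash
python3 -c "
from h import *
np.set_printoptions(precision=1,suppress=True)
d=snapshot('top');s=snapshot('side')
T=lambda x,y:(155+(x+.5)/4-.5,125+(y+.5)/4-.5)
P=[(101,79),(182,107),(261,129),(338,149),(411,186),(485,209),(562,223)];H=[120,104,96,88,80,72,64]
y=140
for p,h in zip(P,H):
  print(h,r(onz(d,[T(*p)],.012+h/1e3)[0])*1e3,'expected px',((proj(d,w(.001,y/1e3,.012+h/1e3))-[155,125])*4)[0], 'side exp',(proj(s,w(.001,y/1e3,.012+h/1e3))-[235,115])[0]*2.8+[0,360]);y-=40
print('tab',r(onz(d,[T(615,228)],.1)[0])*1e3)
"
```

```text
120 [  0.5 139.5 132. ] expected px [98.9 76.3] side exp [ 82.8 406. ]
104 [ -0.1  99.6 116. ] expected px [180.4 103.2] side exp [ 82.8 444.8]
96 [  0.7  59.6 108. ] expected px [258.9 126.6] side exp [ 82.9 477.5]
88 [  2.2  20.4 100. ] expected px [336.7 149.9] side exp [ 82.9 512.3]
80 [ -5.2 -19.6  92. ] expected px [413.5 173. ] side exp [ 82.9 549.4]
72 [ -5.6 -58.7  84. ] expected px [489.3 195.8] side exp [ 82.9 589. ]
64 [ -1.1 -98.7  76. ] expected px [564.  218.2] side exp [ 82.9 631.3]
tab [  -0.2 -123.8  100. ]
```

Call:
carry_out(commands="60 .6 -.92 0 0 0 0;60 .6 -.92 0 0 0 0;60 .6 -.92 0 0 0 0;60 .6 -.92 0 0 0 0;60 .6 -.92 0 0 0 0;60 .6 -.92 0 0 0 0;60 .6 -.92 0 0 0 0;60 .6 -.92 0 0 0 0")

```text
clock: 34.3
position: [0.5529, -0.0667, 0.1827]
tool_rot: [0.991, -0.131, 0.0, -0.0]
contact_force: [-0.2, -0.9, -0.2]
finger_gap: 0.0599
```

Call:
carry_out(commands="60 .6 -.92 0 0 0 0;60 0 0 0 0 0 0;60 0 0 0 0 0 0;60 0 0 0 0 0 0")

```text
clock: 34.63
position: [0.5753, -0.0465, 0.1823]
tool_rot: [0.991, -0.131, -0.001, 0.0]
contact_force: [-1.0, -0.1, 0.0]
finger_gap: 0.0597
```

```bash
python3 -c "
from h import *
np.set_printoptions(precision=1,suppress=True)
pose((.0003,-.0200,.068))
d=snapshot('wrist');im=d['image'];m=cv2.inRange(cv2.cvtColor(im,cv2.COLOR_RGB2HSV),(8,60,80),(25,255,255))
# lids: Hough circles; rails: grey columns
g=cv2.GaussianBlur(cv2.cvtColor(im,cv2.COLOR_RGB2GRAY),(3,3),0)
c=cv2.HoughCircles(g,cv2.HOUGH_GRADIENT,1,25,param1=90,param2=18,minRadius=18,maxRadius=50)
Z={140:.132,100:.116,60:.108,20:.1,-20:.092,-60:.084,-100:.076}
for y,z in Z.items():
  p=proj(d,w(.001,y/1e3,z))[0]
  if c is None: break
  for q in c[0]:
    if np.hypot(*(q[:2]-p))<22: print(y,r(onz(d,[q[:2]],z)[0])*1e3,q)
"
```

```text
t 34.63 rack mm [  0.7 -17.8 182.3] gap 59.7 F [-1.  -0.1  0. ] turn units [0. 0. 0.]
shift units [-0.   0.1  3.8]
100 [  1.9  97.4 116. ] [258.5  17.5  28. ]
60 [  1.5  61.9 108. ] [257.5  83.5  30.5]
20 [ -0.4  22.3 100. ] [254.5 144.5  29.3]
-20 [ -1.2 -19.   92. ] [253.5 197.5  23.6]
-60 [  2.  -69.5  84. ] [257.5 252.5  33.8]
-100 [  -4.1 -100.4   76. ] [250.5 279.5  34.9]
```

Call:
carry_out(commands="60 0 .07 .9 0 0 0;60 0 0 .9 0 0 0;60 0 0 .9 0 0 0;60 0 0 .9 0 0 0;60 0 0 .15 0 0 0;60 0 0 0 0 0 0;33 0 0 0 0 0 0;33 0 0 0 0 0 0", force=20)

```text
clock: 35.35
position: [0.5754, -0.0503, 0.0721]
tool_rot: [0.991, -0.132, 0.001, 0.0]
contact_force: [-3.0, 0.4, 1.8]
finger_gap: 0.037
```

Call:
carry_out(commands="33 0 0 0 0 0 0;33 0 0 0 0 0 0;33 0 0 0 0 0 0")

```text
clock: 35.6
position: [0.5754, -0.0501, 0.072]
tool_rot: [0.991, -0.132, 0.001, 0.0]
contact_force: [-2.2, -1.1, 6.4]
finger_gap: 0.0367
```

```bash
python3 -c "
from h import *
pose((0,-.0600,.062))"
```

```text
t 35.6 rack mm [  1.7 -21.2  72. ] gap 36.7 F [-2.2 -1.1  6.4] turn units [ 0.         -0.02        0.00666667]
shift units [-0.06  1.29  0.33]
```

Call:
carry_out(commands="60 0 0 -.1 0 0 0;60 0 0 0 0 0 0;60 0 0 -.7 0 0 0;60 0 0 -.7 0 0 0;60 -.05 .6 0 0 0 0;60 0 .69 0 0 0 0;60 0 0 0 0 0 0;60 0 0 .8 0 0 0")

```text
clock: 36.27
position: [0.5673, -0.0885, 0.0955]
tool_rot: [0.991, -0.133, 0.005, 0.0]
contact_force: [-0.0, 0.1, -0.3]
finger_gap: 0.0595
```

Call:
carry_out(commands="60 0 0 .7 0 0 0;60 0 0 .2 0 0 0;60 0 0 0 0 0 0;33 0 0 0 0 0 0;33 0 0 0 0 0 0;33 0 0 0 0 0 0;33 0 0 0 0 0 0")

```text
clock: 36.85
position: [0.5637, -0.0867, 0.0652]
tool_rot: [0.991, -0.132, 0.001, -0.0]
contact_force: [-0.3, -0.2, 1.2]
finger_gap: 0.0368
```

```bash
python3 -c "
from h import *
pose((0,-.0600,.062))"
```

```text
t 36.85 rack mm [  0.  -59.6  65.2] gap 36.8 F [-0.3 -0.2  1.2] turn units [-0.00166667 -0.01166667  0.00666667]
shift units [-0.    0.01  0.11]
```

Release, rise, retreat along the earlier way and measure once more by circles from the top view.

Call:
carry_out(commands="60 0 0 0 0 0 0;60 0 0 0 0 0 0;60 0 0 -.5 0 0 0;60 0 0 -1 0 0 0;60 0 0 -1 0 0 0;60 0 0 -1 0 0 0;60 -.9 .5 0 0 0 0;60 -.9 .9 0 0 0 0")

```text
clock: 37.52
position: [0.5038, -0.1131, 0.1724]
tool_rot: [0.991, -0.131, 0.004, 0.0]
contact_force: [0.3, -0.5, -0.7]
finger_gap: 0.0598
```

Call:
carry_out(commands="60 -.9 .9 0 0 0 0;60 -.9 .9 0 0 0 0;60 -.9 .9 0 0 0 0;60 -.9 .9 0 0 0 0;60 -.5 .9 0 0 0 0;60 0 .9 0 0 0 0;60 0 0 0 0 0 0;60 0 0 0 0 0 0")

```text
clock: 38.18
position: [0.3391, -0.2389, 0.17]
tool_rot: [0.991, -0.134, 0.001, 0.0]
contact_force: [0.5, -0.5, 0.2]
finger_gap: 0.0599
```

```bash
python3 -c "
from h import *
np.set_printoptions(precision=1,suppress=True)
pose()
d=snapshot('top');im=d['image'];k=4
g=cv2.resize(cv2.cvtColor(im,cv2.COLOR_RGB2GRAY)[125:215,155:340],None,fx=k,fy=k,interpolation=2)
c=cv2.HoughCircles(cv2.GaussianBlur(g,(5,5),0),cv2.HOUGH_GRADIENT,1,40,param1=80,param2=12,minRadius=31,maxRadius=41)[0]
for y,h in zip(range(140,-101,-40),[120,104,96,88,80,72,64]):
  z=.012+h/1e3;e=((proj(d,w(.001,y/1e3,z))-[155,125])*k)[0]
  q=c[np.argmin(np.hypot(*(c[:,:2]-e).T))];print(h,q,r(onz(d,[((q[0]+.5)/k-.5+155,(q[1]+.5)/k-.5+125)],z)[0])*1e3)
t=cv2.cvtColor(im,cv2.COLOR_RGB2HSV)
"
```

```text
t 38.18 rack mm [-176.8 -265.3  170. ] gap 59.9 F [ 0.5 -0.5  0.2] turn units [ 0. -0. -0.]
120 [98.5 77.5 37.1] [  0.9 140.9 132. ]
104 [180.5 104.5  36. ] [  0.9 100.7 116. ]
96 [263.5 127.5  40.4] [  1.7  58.6 108. ]
88 [338.5 148.5  36. ] [  2.5  20.2 100. ]
80 [409.5 177.5  38.2] [ -1.2 -17.7  92. ]
72 [487.5 204.5  34.6] [ -3.  -59.3  84. ]
64 [553.5 237.5  34.4] [ -9.5 -96.4  76. ]
```

```bash
python3 -c "
from h import *
im=snapshot('top')['image']
a=cv2.resize(im[125:215,155:340],None,fx=4,fy=4,interpolation=2)[:,:,::-1]
b=cv2.imread('pics/f.png')[:360,:740]
G=lambda x:cv2.cvtColor(x,6).astype(np.float32)
for n,(x0,x1,y0,y1) in {'jar1-3':(60,290,40,190),'jar6':(375,448,150,235),'jar7':(448,522,172,255),'jar8':(522,595,185,268),'stop':(590,640,190,290)}.items():
  p,r_=cv2.phaseCorrelate(G(a)[y0:y1,x0:x1].copy(),G(b)[y0:y1,x0:x1].copy());print(n,np.round(p,2),'crop px (2px=1mm)',round(abs(G(a)-G(b))[y0:y1,x0:x1].mean(),2))
from station import hand_in; print(hand_in())
"
```

```text
jar1-3 [0.02 0.01] crop px (2px=1mm) 0.91
jar6 [0.53 0.17] crop px (2px=1mm) 3.19
jar7 [0.41 0.11] crop px (2px=1mm) 3.46
jar8 [0.51 0.04] crop px (2px=1mm) 2.55
stop [-0.09 -0.07] crop px (2px=1mm) 3.04
the job is handed in; nothing more can be done
None
```

I put the jars back in order and handed the job in at about 38 s, with the gripper clear of everything. No verdict was reported.

- **What was there:** jars 3, 6 and 7 stood on the worktop, jar 2 was absent, and jars 4 and 5 in the row were swapped.
- **What I did:** I slid the stop out, moved jar 8 to it and shifted jar 4. I lifted jar 5 over to its place, then put in jars 3, 6 and 7. I closed the row with the stop until the force jumped from about 6 N to about 17 N. Jars 6 and 7 looked about 5 mm off the lane's centre line, so I gripped each one again in place to centre it.
- **Last checks that agreed:** the order from the head board is 1, 3, 4, 5, 6, 7, 8, with axes 38 to 42 mm apart. Jar 1 is about 20 mm from the head board. By the last top picture, jars 1 to 7 are within about 3 mm of the lane's centre line.
- **Check that disagreed:** the circle finder put jar 8 at 9.5 mm off the centre line. I took that as a false fit. By eye in the top picture before the regrip it was at −1 mm, and it moved under 0.5 mm after that.
- **Not measured directly:** I did not measure the gap between the stop and jar 8 after closing; it is inferred from the force rise and the stop not having moved since. Nor did I measure tilt; the jars looked upright in the last picture I viewed, which was before I regripped jars 6 and 7.
- **Bystanders:** I saw no contact with the egg timer, the pepper mill or the garlic, and the arm stayed clear of them, but I did not measure their positions at the end.

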